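Set the shaker's clamp bar to the gauge mark with the thumbwheel

ROBOT

A 7-joint arm with a two-finger parallel gripper is mounted at the origin on the work surface. World frame = base frame: x ahead of the robot, y to its left, z up, the work surface at z = 0. Lengths are in m, angles in rad, forces in N, time in s.
With the tool pointing down it reaches from about 0.4 to 0.875 m from the base axis. Payload 19.3 kg.
Tool frame: the origin (TCP) lies at the very end of the fingers, on their centre line; the grasp point (between the pads) lies 19 mm behind it (bot.grasp_offset is the distance from the TCP to the grasp point, in m); z points along the fingers, x is the direction in which the jaws open and shut, and the axes are right-handed (so a half turn about z gives the same grasp; the last joint's range is limited). The gripper opens to 85 mm and grips with 20 to 120 N. Pads are 22 mm wide; open, the fingers measure 114 mm over their backs; the gripper's body (76 mm by 85 mm) begins 54 mm behind the grasp point. The pads swing forward as they close: fully open they stand 13 mm farther back than shut.
Start: joints at [1.146, 0.521, -0.036, 1.599, 0.021, 1.021, -0.113], TCP at [0.217, -0.586, 0.231] pointing down, gripper open.
Joint ranges: [-2.91, 2.91], [-0.3, 2.13], [-1.5, 1.42], [0.17, 2.43], [-1.26, 4.41], [0.16, 1.93], [-2.52, 2.52]. Speed limits (rad/s): [1.89, 1.89, 2.39, 2.39, 3.01, 3.01, 3.01].

INTERFACE

Orientations are given as [roll, pitch, yaw] about the fixed x, y, z axes, in that order (R = Rz(yaw) Ry(pitch) Rx(roll)).
In Python, from workcell import status, grab_frame, calibration, job, regions_of, mark_of, bot gives the robot as it stands.
- The arm moves only by the tool carry_out, never from a script. Its argument "deltas" is one flat list of numbers, 5 for each row, row after row: the opening, from -1 (shut) to 1 (fully open), then the shift along the tool's x, y, z in cm, then the turn about the tool's z in degrees. A call has 1 to 20 rows; each row shifts and turns the commanded pose from where the row before left it, along the tool's axes as they then stand; what a row does not reach is not made up. A row lasts 1/12 s, in which the tool goes at most 41.7 mm and 7.16 degrees, less where a joint would pass 70% of its speed; a pose out of reach is approached as far as the arm can. A call with a gripper value outside its range is refused whole. The fingers move at their own pace and stop on an object; "newtons" is the grip in N (left out, the last holds). Time passes only in rows, so rows that do not move let the fingers close. It gives the time, the measured TCP pose, the force and the opening at its end, in the units of the state.
- status.observe(): the state, without advancing time (a new reading comes with each control period).
- grab_frame(name): name is "scene" or "top" or "wrist"; returns the picture (480x640x3 uint8, red, green, blue); there is no depth.
- calibration(name): a dict with "fov_y" (degrees; the focal length in pixels is half the picture's height over the tangent of half this angle, whatever the lens; pixels are square), "cx", "cy" (the principal point, pixels), "R" (3x3) and "t" (3): a world point X has camera coordinates R X + t. Camera axes: x right, y down, z forward; pixel columns grow to the right and rows downward; lengths in m; the calibration is good to about 2 mm. A picture is of the moment at which its call begins: read the wrist's pose just before it. calibration takes no time and is no camera call; for the wrist camera it gives the pose at the moment of the call.
- job.job_done(): hands the job in, once; it reports no verdict.
Trained networks look in the newest picture that a camera, given by its name, has taken for a name from the list of things; names that differ only in an ending like _2 or _b are one class to them, and where a whole thing is asked for, a point or a joint stands for the part that bears it (a point fixed in the world has none). Each returns a list of dicts, best first, with "p" (0 to 1); they miss things now and then, are a little off and sometimes report something else, mostly with a low value. They report only what shows in the picture. A call takes as long as a camera call.
- regions_of(camera, target): "region" (480x640 bool, what is visible of it) and "xy" ([column, row] in pixels, amid what is visible of it).
- mark_of(camera, target): "xy" ([column, row] in pixels: a listed point, or the origin of a listed thing).
The state is a dict: "clock": time; "qpos": joint angles; "qd": joint speeds; "joint_efforts": joint torques, N m; "position": TCP position; "tool_rot": TCP orientation; "force": force on the tool from outside, world axes, zero at the start; "moment": the same for the moment, N m; "grip_width": finger opening in m.
Only numpy, scipy, OpenCV 4.12 (cv2) and the standard library are available. Lean on these libraries where they do the work, as an engineer would, in place of code of your own. Each camera call takes 0.05 s, during which the arm holds its last target.

TASK

Roll the knurled adjuster wheel of the bench shaker under a fingertip, stroke by stroke, until the clamp bar has closed the gap so far that its pointer blade stands in line with the blade of the gauge mark. Move the bar by the wheel only, never by pushing the bar itself; grasp and lift nothing, leave everything else where it stands, and take the hand away when the pointer is in line.

Things in the scene. Friction and masses are not known exactly. Their poses are not given: they have to be found in the camera images.
- wheel_crown (a point): Top of the wheel's rim, 130 mm above the bench; axes as the shaker's (does not turn). Two grey cheeks flank the wheel (74 mm long in y, outer faces 20 mm either side of mid-width, tops 13 mm below the crown), so only the rim's top is free. The wheel needs about 2 N along the rim (pressing with 5 to 10 N turns it) and stays where it is left.
- adjuster_wheel: Ribbed (knurled) steel thumbwheel at the deck's front edge, 61 mm in diameter over its 24 ribs, 22 mm wide; origin on its axis at mid-width, 100 mm above the bench. Axis level, along the shaker's x; the body turns with the wheel. Rolling its top to the shaker's +y drives the bar to +y (closing), 1 mm of bar per 3 mm of rim (10 mm per rad); the other way opens it.
- shaker: White bench shaker with an aluminium deck, fixed to the bench, 270 (x) x 330 (y) x 87 mm high; origin at the centre of its underside. Its -x side (dark display, three round keys) roughly faces the robot. The clamp bar travels along its y axis, +y towards the fixed fence (a 32 mm high strip along the deck's +y edge).
- clamp_bar: Aluminium bar 155 mm long (along the shaker's x), 14 mm thick, 33 mm high, lying across the deck and sliding along the shaker's y, driven by the wheel; origin on the deck, in line with the bar's +y face. It carries the pointer blade. It can be at rest only where the wheel puts it; it must not be pushed by hand.
- pointer (a point): Middle of the top edge of the clamp bar's pointer: a dark steel blade 3 mm thick in y and 25 mm long that reaches from the bar's front end over the rear half of the white scale strip (tick every 10 mm), 11 mm above the deck. At the start it lies about 15 to 53 mm short of the mark on the -y side.
- mark (a point): Gauge mark: middle of the top edge of a dark steel blade 3 mm thick in y and 19 mm long, on a small block (8 x 14 x 14 mm) fixed on the front edge of the white scale strip, immovable, its top 11 mm above the deck; axes parallel to the shaker's. The pointer blade passes just behind it; they are in line when both have the same y in the shaker's frame.
- jar: Clear glass jar with a white cap, 48 mm diameter, 60 mm high, standing on the deck by the fence; origin at its underside. Leave alone.
- vial: Small amber vial with a black cap, 22 mm diameter, 42 mm high, standing on the deck's front edge at the far -y end from the wheel; origin at its underside. Leave alone.
- tube_rack: White rack of capped tubes, 90 x 200 x 75 mm, on the bench on the robot's left; origin at its underside. Leave alone.
- tip_box: Grey pipette tip box with a clear lid, 87 x 122 x 68 mm, on the bench on the robot's right; origin at its underside. Leave alone.
- beaker: Glass beaker, 68 mm diameter, 90 mm high, on the bench on the robot's right; origin at its underside. Leave alone.
- reagent_bottle: Amber bottle with a blue cap, 72 mm diameter, 150 mm high, on the bench on the right, beyond the beaker; origin at its underside. Leave alone.
- spatula: Steel spatula, 180 mm long, lying on the bench on the robot's left. Leave alone.

How it is judged:
By the outcome, as a careful person would: the job done as asked, in the order asked, and still so for the second after the job is handed in, with the robot touching nothing.
It also fails if it takes over 51 s, if anything falls off the work surface, if the arm or the gripper's body presses on something with over 40 N, if the wrist force passes 120 N, or if a joint passes its speed limit or range.

## Working session

There is one attempt and no reset: what is moved stays moved. The work goes in short steps, Python scripts to look and compute and a tool call to move; the robot and the scene stay as the last step left them, time stands still between calls to the robot, and variables do not carry over. Pictures are saved under pics/ and viewed, and the job is handed in when it is done.

Besides the shell and the picture viewer there is one more tool, called in YAML: its name, and indented under it one key for each argument. carry_out: Moves the arm, as the interface text tells. Its arguments: {"type":"object","properties":{"deltas":{"type":"array","items":{"type":"number"}},"newtons":{"type":"number"}},"required":["deltas"]}

```bash
mkdir -p pics; ls; python3 - <<'E'
from workcell import status, grab_frame, calibration, job, regions_of, mark_of, bot
import cv2,numpy as np
s=status.observe(); print(s['clock'],s['position'],s['tool_rot'],s['force'],s['grip_width'])
for c in ['scene','top','wrist']:
    im=grab_frame(c); cv2.imwrite(f'pics/{c}0.png',im[:,:,::-1]); k=calibration(c); print(c,k)
    for t in (['wheel_crown','adjuster_wheel','pointer','mark','shaker','clamp_bar']):
        r=mark_of(c,t); print(c,t,[(np.round(q['xy'],1),round(q['p'],2)) for q in r[:2]])
print(status.observe()['clock'])
E
```

```text
pics
0.0 [ 0.21696506 -0.58575462  0.23071288] [ 3.14151009e+00  1.18114341e-03 -1.21602597e+00] [ 0.22657835 -0.34920424 -0.14727458] 0.08509104208620687
scene {'fov_y': 44.60608525674272, 'cx': 311.81205911188533, 'cy': 239.73928520911602, 'R': array([[-0.17534544,  0.98422631,  0.02350629],
       [ 0.56934348,  0.12085265, -0.81316827],
       [-0.80318241, -0.1292022 , -0.58155379]]), 't': array([ 0.10828016, -0.21567312,  1.80224453])}
scene wheel_crown [(array([348.1, 229.3]), 0.78), (array([283.2, 257.2]), 0.4)]
scene adjuster_wheel [(array([350.6, 241.2]), 0.76)]
scene pointer [(array([291. , 242.9]), 0.55)]
scene mark [(array([308. , 240.4]), 0.48)]
scene shaker [(array([307. , 295.2]), 0.74)]
scene clamp_bar [(array([283.8, 257.2]), 0.74), (array([124.2, 260.8]), 0.19)]
top {'fov_y': 57.60845503109353, 'cx': 327.20618087152684, 'cy': 235.2214279546497, 'R': array([[-0.02032428, -0.99979139,  0.00202642],
       [-0.97957244,  0.0195076 , -0.20014316],
       [ 0.20006188, -0.00605279, -0.97976457]]), 't': array([-0.00327332,  0.55735786,  1.17724659])}
top wheel_crown [(array([296. , 245.1]), 0.91)]
top adjuster_wheel [(array([296.9, 248. ]), 0.62)]
top pointer [(array([325.6, 226.2]), 0.72), (array([303.1, 180.3]), 0.64)]
top mark [(array([332.1, 241.3]), 0.5)]
top shaker [(array([323.9, 225. ]), 0.93)]
top clamp_bar [(array([347.1, 223.5]), 0.86)]
wrist {'fov_y': 63.30080590064181, 'cx': 319.2025869936151, 'cy': 232.25046785116908, 'R': array([[ 3.47909433e-01, -9.37528029e-01,  4.70441402e-04],
       [-8.97453703e-01, -3.32892936e-01,  2.89411722e-01],
       [-2.71174995e-01, -1.01111268e-01, -9.57204593e-01]]), 't': array([-0.62656064, -0.03762416,  0.38006993])}
wrist wheel_crown []
wrist adjuster_wheel []
wrist pointer []
wrist mark []
wrist shaker []
wrist clamp_bar []
1.05
```

View pics/scene0.png

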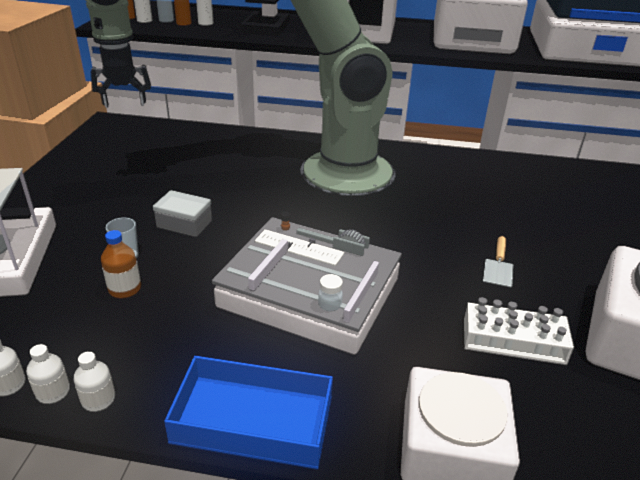

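View pics/top0.png

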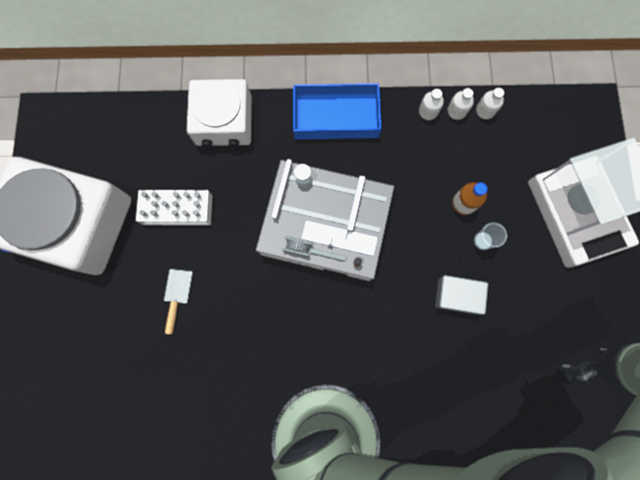

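```bash
cat > h.py <<'E'
import numpy as np
from workcell import *
def ray(k,uv):
    f=240/np.tan(np.radians(k['fov_y']/2)); d=np.array([(uv[0]-k['cx'])/f,(uv[1]-k['cy'])/f,1.])
    R=np.array(k['R']); return -R.T@k['t'], R.T@d/np.linalg.norm(d)
def tri(obs):
    A=np.zeros((3,3));b=np.zeros(3)
    for k,uv in obs:
        o,d=ray(k,uv);P=np.eye(3)-np.outer(d,d);A+=P;b+=P@o
    X=np.linalg.solve(A,b)
    return X,[np.linalg.norm((np.eye(3)-np.outer(d,d))@(X-o)) for o,d in [ray(k,uv) for k,uv in obs]]
def plane(k,uv,z):
    o,d=ray(k,uv); return o+d*(z-o[2])/d[2]
def proj(k,X):
    f=240/np.tan(np.radians(k['fov_y']/2)); c=np.array(k['R'])@X+k['t']; return np.array([k['cx']+f*c[0]/c[2],k['cy']+f*c[1]/c[2]])
E
python3 - <<'E'
from h import *
import cv2
S=calibration('scene');T=calibration('top')
for n,a,b,z in [('crown',(348.1,229.3),(296,245.1),.13),('wheel',(350.6,241.2),(296.9,248),.1),('pointer',(291,242.9),(325.6,226.2),.098),('mark',(308,240.4),(332.1,241.3),.098),('shaker',(307,295.2),(323.9,225),0),('bar',(283.8,257.2),(347.1,223.5),.087)]:
    print(n,np.round(tri([(S,a),(T,b)])[0],4),'sc',np.round(plane(S,a,z),4),'top',np.round(plane(T,b,z),4))
im=cv2.imread('pics/top0.png');cv2.imwrite('pics/top0c.png',cv2.resize(im[150:300,230:430],None,fx=4,fy=4,interpolation=cv2.INTER_CUBIC))
im=cv2.imread('pics/scene0.png');cv2.imwrite('pics/scene0c.png',cv2.resize(im[200:350,210:410],None,fx=4,fy=4,interpolation=cv2.INTER_CUBIC))
E
```

```text
crown [0.5167 0.0647 0.1346] sc [0.5107 0.0603 0.13  ] top [0.5172 0.0689 0.13  ]
wheel [0.5144 0.0684 0.101 ] sc [0.513  0.0681 0.1   ] top [0.5146 0.0685 0.1   ]
pointer [ 0.573  -0.0332  0.121 ] sc [ 0.5446 -0.0629  0.098 ] top [ 0.574  -0.0103  0.098 ]
mark [ 0.531  -0.0269  0.1007] sc [ 0.5272 -0.0272  0.098 ] top [ 0.5315 -0.0272  0.098 ]
shaker [ 6.006e-01 -9.800e-03 -5.000e-04] sc [ 0.6017 -0.0139  0.    ] top [ 0.5999 -0.0056  0.    ]
bar [ 0.5834 -0.0706  0.0853] sc [ 0.5857 -0.0705  0.087 ] top [ 0.583  -0.0701  0.087 ]
```

View pics/top0c.png

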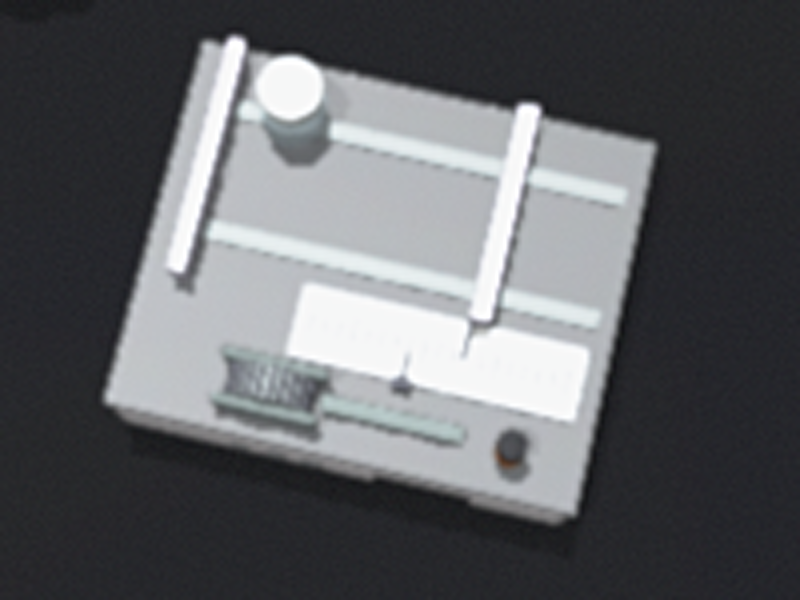

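View pics/scene0c.png

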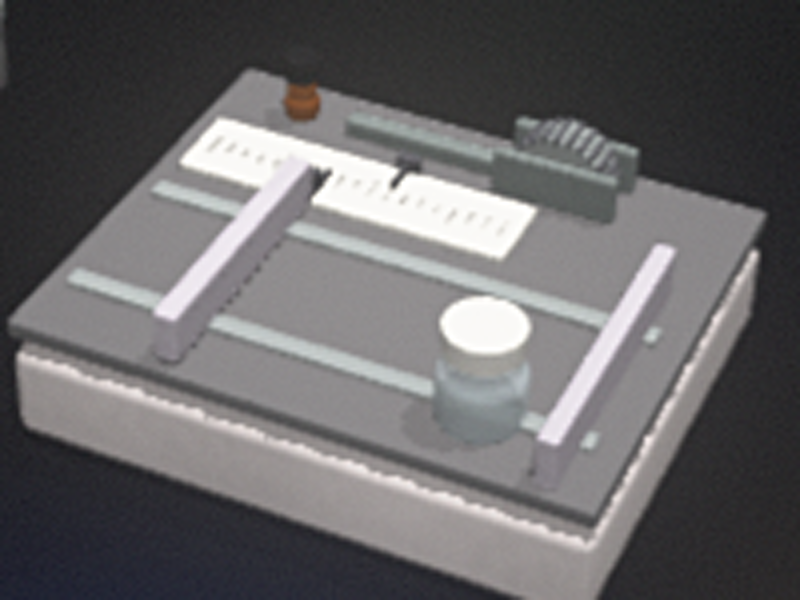

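```bash
python3 - <<'E'
from h import *
from scipy.spatial.transform import Rotation as Ro
S=calibration('scene');T=calibration('top');W=calibration('wrist')
tc=lambda a:(230+a[0]/4,150+a[1]/4); sc=lambda a:(210+a[0]/4,200+a[1]/4)
def d(k,a,b,z): 
    v=plane(k,b,z)-plane(k,a,z); return np.degrees(np.arctan2(v[1],v[0])),np.linalg.norm(v)
print('railT',d(T,tc((627,195)),tc((240,112)),.087),'rail2',d(T,tc((600,318)),tc((210,232)),.087),'railS',d(S,sc((72,277)),sc((597,440)),.087),d(S,sc((155,188)),sc((655,335)),.087))
# deck corners
print('deck',[np.round(plane(T,tc(a),.087),3) for a in [(205,42),(655,142),(577,512),(107,402)]])
print('ptr T',plane(T,tc((470,340)),.098),'mark T',plane(T,tc((406,368)),.098))
print('ptr S',plane(S,sc((322,180)),.098),'mark S',plane(S,sc((398,182)),.098))
s=status.observe();R=Ro.from_euler('xyz',s['tool_rot']).as_matrix()
c=-W['R'].T@W['t'];print('cam in tool',R.T@(c-s['position']),'\naxes in tool\n',R.T@W['R'].T)
E
```

```text
railT (np.float64(76.24206039523524), np.float64(0.27891044606150006)) rail2 (np.float64(76.0780856618465), np.float64(0.2774065992862862)) railS (np.float64(76.15964033117218), np.float64(0.29876585024618124)) (np.float64(76.06781301192726), np.float64(0.2974208907282038))
deck [array([0.771, 0.112, 0.087]), array([ 0.69 , -0.205,  0.087]), array([ 0.43 , -0.139,  0.087]), array([0.512, 0.179, 0.087])]
ptr T [ 0.54818821 -0.06962019  0.098     ] mark T [ 0.52962543 -0.02552459  0.098     ]
ptr S [ 0.55269254 -0.06235006  0.098     ] mark S [ 0.54575272 -0.0203849   0.098     ]
cam in tool [ 0.00134783 -0.07435617 -0.14370961] 
axes in tool
 [[ 9.99999696e-01  4.11613110e-04  6.62635180e-04]
 [-5.85749710e-04  9.57217332e-01  2.89369376e-01]
 [-5.15177650e-04 -2.89369676e-01  9.57217282e-01]]
```

View pics/wrist0.png

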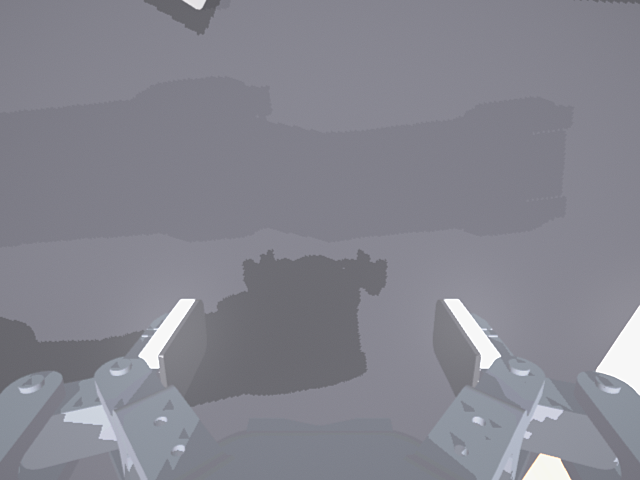

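carry_out:
  deltas: [-1,0,0,-0.4,6.84,-1,0,0,-0.4,6.84,-1,0,0,-0.4,6.84,-1,0,0,-0.4,6.84,-1,0,0,-0.4,6.84]
  newtons: 30

```text
clock: 1.47
position: [0.2171, -0.5861, 0.2515]
tool_rot: [-3.141, 0.0, -1.819]
force: [-0.1, 0.4, -0.9]
grip_width: 0.0254
```

carry_out:
  deltas: [-1,-3.3,-0.72,0,0,-1,-3.3,-0.72,0,0,-1,-3.3,-0.72,0,0,-1,-3.3,-0.72,0,0,-1,-3.3,-0.72,0,0,-1,-3.3,-0.72,0,0,-1,-3.3,-0.72,0,0,-1,-3.3,-0.72,0,0,-1,-3.3,-0.72,0,0,-1,-3.3,-0.72,0,0,-1,-3.3,-0.72,0,0,-1,-3.3,-0.72,0,0,-1,-3.3,-0.72,0,0,-1,-3.3,-0.72,0,0,-1,-3.3,-0.72,0,0,-1,-3.3,-0.72,0,0,-1,-3.3,-0.72,0,0,-1,-3.3,-0.72,0,0,-1,-3.3,-0.72,0,0,-1,-3.3,-0.72,0,0]

```text
clock: 3.13
position: [0.5157, 0.0218, 0.2515]
tool_rot: [-3.141, 0.0, -1.813]
force: [-0.3, 0.3, 0.9]
grip_width: -0.0002
```

Arrived exactly where planned. Now a close look.

```bash
cat > look.py <<'E'
import sys,cv2
from h import *
n=sys.argv[1]
W=calibration('wrist'); im=grab_frame('wrist'); cv2.imwrite(f'pics/{n}.png',im[:,:,::-1])
import pickle; pickle.dump(W,open(f'pics/{n}.pkl','wb'))
yh=np.array([.240,.971,0])
for t,z in [('wheel_crown',.13),('adjuster_wheel',.1),('pointer',.098),('mark',.098)]:
    for q in mark_of('wrist',t)[:1]:
        X=plane(W,q['xy'],z); print(t,np.round(q['xy'],1),round(q['p'],2),np.round(X,4),'sy',round(X@yh,4))
s=status.observe();print(s['clock'],s['position'],s['force'])
E
python3 look.py w1
```

```text
wheel_crown [373.3 179.7] 0.66 [ 0.5381 -0.0228  0.13  ] sy 0.107
adjuster_wheel [263.2 221.8] 0.95 [0.5206 0.0649 0.1   ] sy 0.188
pointer [421.5 148.3] 0.85 [ 0.5466 -0.0657  0.098 ] sy 0.0674
mark [372.8 180.7] 0.53 [ 0.5314 -0.0254  0.098 ] sy 0.1029
3.3833 [0.51496049 0.01976994 0.25118015] [-0.32959376 -0.60402468  0.23141493]
```

View pics/w1.png

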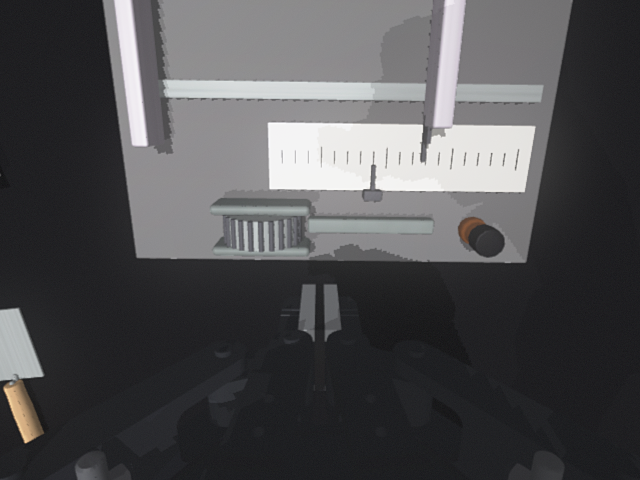

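```bash
python3 - <<'E'
import cv2
im=cv2.imread('pics/w1.png');cv2.imwrite('pics/w1c.png',cv2.resize(im[110:270,190:320],None,fx=4.5,fy=3.7,interpolation=cv2.INTER_CUBIC))
cv2.imwrite('pics/w1d.png',cv2.resize(im[115:205,350:450],None,fx=6,fy=6,interpolation=cv2.INTER_CUBIC))
E
```

```text
(no output)
```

View pics/w1c.png

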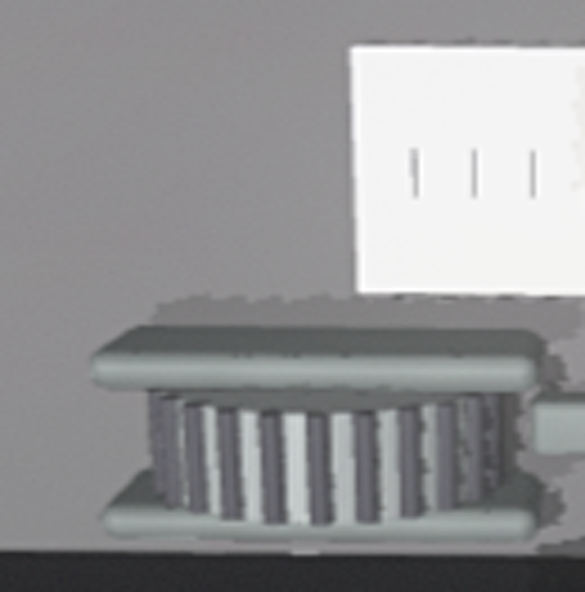

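View pics/w1d.png

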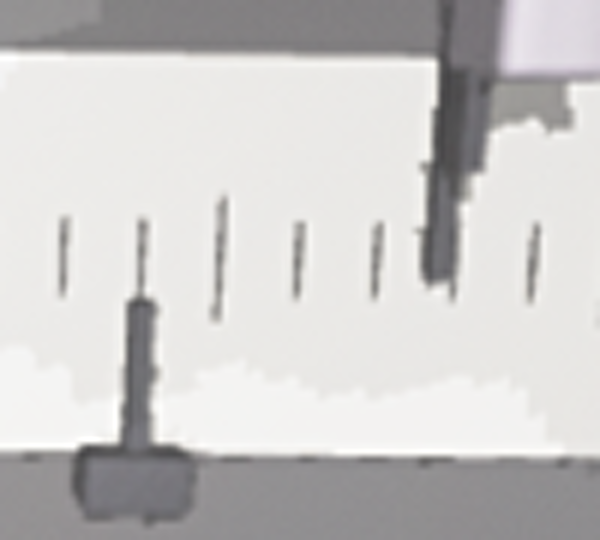

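```bash
python3 - <<'E'
from h import *
import pickle
W=pickle.load(open('pics/w1.pkl','rb')); xh=np.array([.971,-.240,0]);yh=np.array([.240,.971,0])
P=lambda uv,z:(lambda X:(np.round(X,4),'sx',round(X@xh,4),'sy',round(X@yh,4)))(plane(W,uv,z))
for uv in [(210.4,205),(310,205),(212.9,255),(308.9,255)]: print('cheek',P(uv,.117))
print('mark',P((373.8,168),.098),P((373.3,185),.098)); print('ptr',P((423.3,158),.098),P((424.3,140),.098))
for u in [(301,0),(279,10)]:pass
for n,z in [('tick',.088)]:
    for uv in [(360.7,157),(374,157),(399.5,157)]: print(P(uv,z))
print(status.observe()['position'])
E
```

```text
cheek (array([0.546 , 0.0953, 0.117 ]), 'sx', np.float64(0.5073), 'sy', np.float64(0.2235))
cheek (array([0.5286, 0.0246, 0.117 ]), 'sx', np.float64(0.5073), 'sy', np.float64(0.1507))
cheek (array([0.5086, 0.1058, 0.117 ]), 'sx', np.float64(0.4684), 'sy', np.float64(0.2247))
cheek (array([0.4911, 0.0349, 0.117 ]), 'sx', np.float64(0.4685), 'sy', np.float64(0.1518))
mark (array([ 0.5408, -0.0281,  0.098 ]), 'sx', np.float64(0.5318), 'sy', np.float64(0.1025)) (array([ 0.5281, -0.0251,  0.098 ]), 'sx', np.float64(0.5188), 'sy', np.float64(0.1024))
ptr (array([ 0.5392, -0.0658,  0.098 ]), 'sx', np.float64(0.5393), 'sy', np.float64(0.0655)) (array([ 0.5521, -0.0687,  0.098 ]), 'sx', np.float64(0.5526), 'sy', np.float64(0.0658))
(array([ 0.55  , -0.0209,  0.088 ]), 'sx', np.float64(0.539), 'sy', np.float64(0.1117))
(array([ 0.5475, -0.031 ,  0.088 ]), 'sx', np.float64(0.539), 'sy', np.float64(0.1013))
(array([ 0.5427, -0.0502,  0.088 ]), 'sx', np.float64(0.539), 'sy', np.float64(0.0815))
[0.51496049 0.01976994 0.25118015]
```

carry_out:
  deltas: [-1,-1.45,0.37,0,0,-1,-1.44,0.37,2.0,0,-1,0,0,3,0,-1,0,0,3,0,-1,0,0,2,0,-1,0,0,1.2,0,-1,0,0,0.4,0,-1,0,0,0,0,-1,0,0,0,0,-1,0,0,0,0]

```text
clock: 4.22
position: [0.5154, 0.0496, 0.1364]
tool_rot: [-3.14, 0.0, -1.814]
force: [-0.5, -0.6, -1.1]
grip_width: 0.0002
```

```bash
python3 look.py w2;  python3 -c "
import cv2
im=cv2.imread('pics/w2.png');cv2.imwrite('pics/w2c.png',cv2.resize(im[150:350,200:500],None,fx=2.6,fy=2.6))"
```

```text
wheel_crown [281.1 303.5] 0.86 [0.5171 0.0651 0.13  ] sy 0.1873
adjuster_wheel [283.4 273.8] 0.75 [0.5185 0.0664 0.1   ] sy 0.1889
pointer [548. 153.] 0.58 [ 0.5464 -0.0674  0.098 ] sy 0.0657
mark [462.1 200.7] 0.73 [ 0.5336 -0.0259  0.098 ] sy 0.1029
4.4667 [0.51508353 0.04997195 0.13575987] [-0.0054137   0.03286611 -0.30209715]
```

View pics/w2.png

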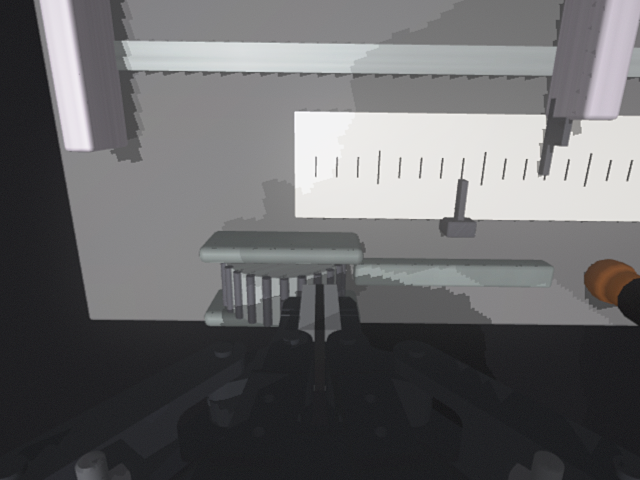

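carry_out:
  deltas: [-1,0,0,0.3,0,-1,0,0,0.2,0,-1,0,0,0.1,0,-1,0,0,0,0]

```text
clock: 4.8
position: [0.5147, 0.05, 0.1289]
tool_rot: [3.141, -0.0, -1.813]
force: [-0.8, -0.2, 0.4]
grip_width: -0.0001
```

carry_out:
  deltas: [-1,0,0,0.1,0,-1,0,0,0,0,-1,0,0,0,0]

```text
clock: 5.05
position: [0.5149, 0.05, 0.1284]
tool_rot: [-3.142, 0.0, -1.813]
force: [-0.7, -0.1, 1.5]
grip_width: -0.0003
```

carry_out:
  deltas: [-1,0,0,0.1,0,-1,0,0,0,0,-1,0,0,0,0]

```text
clock: 5.3
position: [0.515, 0.0498, 0.1276]
tool_rot: [-3.141, -0.0, -1.813]
force: [-3.4, -0.6, 10.1]
grip_width: 0.0004
```

carry_out:
  deltas: [-1,-0.2,0,-0.04,0,-1,-0.2,0,-0.03,0,-1,-0.2,0,-0.02,0,-1,-0.2,0,-0.01,0,-1,0,0,0,0]

```text
clock: 5.72
position: [0.5171, 0.0576, 0.1291]
tool_rot: [-3.141, -0.0, -1.813]
force: [-5.6, -3.1, 20.2]
grip_width: -0.0001
```

carry_out:
  deltas: [-1,-0.2,0,-0.08,0,-1,-0.2,0,-0.02,0,-1,-0.2,0,0,0,-1,-0.2,0,0,0,-1,0,0,0,0]

```text
clock: 6.13
position: [0.5192, 0.0657, 0.13]
tool_rot: [-3.141, 0.0, -1.813]
force: [-3.9, 0.3, 15.2]
grip_width: -0.0
```

```bash
python3 look.py w3
```

```text
adjuster_wheel [316.  277.4] 0.92 [0.5191 0.0664 0.1   ] sy 0.189
pointer [581.7 154.2] 0.93 [ 0.5475 -0.0625  0.098 ] sy 0.0708
mark [502.1 204.5] 0.59 [ 0.5331 -0.0256  0.098 ] sy 0.1031
6.3833 [0.519191   0.06568454 0.1300691 ] [-2.66163779  0.06548308 15.25858291]
```

carry_out:
  deltas: [-1,-0.2,0,-0.03,0,-1,-0.2,0,0,0,-1,-0.2,0,0,0,-1,-0.2,0,0.01,0,-1,-0.2,0,0.02,0,-1,-0.2,0,0.04,0,-1,-0.2,0,0.05,0,-1,0,0,0,0]

```text
clock: 7.05
position: [0.5222, 0.0795, 0.1283]
tool_rot: [-3.141, 0.0, -1.813]
force: [0.9, -1.3, 1.7]
grip_width: -0.0002
```

```bash
python3 look.py w4
```

```text
wheel_crown [350.6 311.5] 0.83 [0.5175 0.0666 0.13  ] sy 0.1888
adjuster_wheel [345.3 280.8] 0.82 [0.5178 0.0667 0.1   ] sy 0.1891
pointer [603.3 152.9] 0.87 [ 0.5494 -0.0568  0.098 ] sy 0.0767
mark [535.4 204.2] 0.88 [ 0.5332 -0.0259  0.098 ] sy 0.1028
7.3 [0.5220037  0.07922466 0.12835426] [0.69428826 0.25582111 0.93557363]
```

carry_out:
  deltas: [-1,0,0,-1.0,0,-1,1.5,0,0,0,-1,1.5,0,0,0,-1,0,0,0.9,0,-1,0,0,0.1,0,-1,0,0,0.1,0,-1,0,0,0,0]

```text
clock: 7.88
position: [0.5148, 0.0499, 0.1276]
tool_rot: [3.141, -0.001, -1.813]
force: [-2.8, -5.8, 8.3]
grip_width: 0.0
```

carry_out:
  deltas: [-1,-0.2,0,-0.05,0,-1,-0.2,0,-0.04,0,-1,-0.2,0,-0.04,0,-1,-0.2,0,-0.03,0,-1,-0.2,0,-0.03,0,-1,-0.2,0,-0.02,0,-1,-0.2,0,-0.02,0,-1,-0.2,0,-0.01,0]

```text
clock: 8.55
position: [0.519, 0.0661, 0.1303]
tool_rot: [-3.141, 0.0, -1.812]
force: [-0.0, -3.4, 6.1]
grip_width: -0.0001
```

carry_out:
  deltas: [-1,-0.2,0,0.02,0,-1,-0.2,0,0.01,0,-1,-0.2,0,0.02,0,-1,-0.2,0,0.03,0,-1,-0.2,0,0.04,0,-1,-0.2,0,0.05,0,-1,-0.2,0,0.05,0,-1,0,0,0,0]

```text
clock: 9.22
position: [0.5225, 0.0801, 0.1279]
tool_rot: [-3.141, 0.001, -1.812]
force: [2.1, 1.9, 4.1]
grip_width: -0.0002
```

```bash
python3 look.py w5
```

```text
wheel_crown [355.5 312.1] 0.91 [0.5173 0.0653 0.13  ] sy 0.1876
adjuster_wheel [349.2 279. ] 0.59 [0.5188 0.0653 0.1   ] sy 0.188
pointer [581.9 152.1] 0.83 [ 0.5524 -0.0467  0.098 ] sy 0.0872
mark [538.  206.7] 0.87 [ 0.5323 -0.0261  0.098 ] sy 0.1024
9.4667 [0.52233789 0.07963486 0.12782161] [2.18709421 3.34886373 4.45355143]
```

carry_out:
  deltas: [-1,0,0,-1.0,0,-1,1.5,0,0,0,-1,1.5,0,0,0,-1,0,0,0.9,0,-1,0,0,0.1,0,-1,0,0,0.03,0,-1,0,0,0,0]

```text
clock: 10.05
position: [0.5147, 0.0501, 0.1274]
tool_rot: [3.141, -0.001, -1.813]
force: [-2.5, -3.1, 3.6]
grip_width: 0.0002
```

carry_out:
  deltas: [-1,-0.2,0,-0.05,0,-1,-0.2,0,-0.04,0,-1,-0.2,0,-0.04,0,-1,-0.2,0,-0.03,0,-1,-0.2,0,-0.03,0,-1,-0.2,0,-0.02,0,-1,-0.2,0,-0.02,0,-1,-0.2,0,0,0,-1,-0.2,0,0.02,0,-1,-0.2,0,0.01,0,-1,-0.2,0,0.02,0,-1,-0.2,0,0.03,0,-1,-0.2,0,0.04,0,-1,-0.2,0,0.05,0,-1,-0.2,0,0.05,0,-1,0,0,0,0]

```text
clock: 11.38
position: [0.5225, 0.0801, 0.1276]
tool_rot: [-3.141, 0.001, -1.812]
force: [1.2, 1.8, 3.3]
grip_width: -0.0001
```

```bash
python3 look.py w6
```

```text
wheel_crown [356.  310.8] 0.75 [0.518 0.065 0.13 ] sy 0.1875
adjuster_wheel [349.4 280.1] 0.6 [0.5183 0.0654 0.1   ] sy 0.1879
pointer [556.2 154.8] 0.71 [ 0.5541 -0.0355  0.098 ] sy 0.0985
mark [539.3 207.7] 0.59 [ 0.5318 -0.0264  0.098 ] sy 0.102
11.6333 [0.52245966 0.07971221 0.1276542 ] [2.41189029 4.26115827 6.19660271]
```

carry_out:
  deltas: [-1,0,0,-1.5,0,-1,1.5,0,-1.5,0,-1,3,0,0,0,-1,3,0,0,0,-1,1.5,0,0,0,-1,0,0,0,0,-1,0,0,0,0,-1,0,0,0,0]

```text
clock: 12.3
position: [0.5005, -0.0077, 0.1573]
tool_rot: [3.141, 0.0, -1.813]
force: [-0.1, 0.8, -0.4]
grip_width: 0.0001
```

```bash
python3 look.py w7;  python3 -c "
import cv2
im=cv2.imread('pics/w7.png');cv2.imwrite('pics/w7c.png',cv2.resize(im[110:240,260:390],None,fx=4.6,fy=4.6,interpolation=cv2.INTER_CUBIC))"
```

```text
wheel_crown [159.6 280.9] 0.86 [0.5176 0.0655 0.13  ] sy 0.1879
pointer [348.3 145.3] 0.93 [ 0.555  -0.0373  0.098 ] sy 0.097
mark [335.5 192.3] 0.63 [ 0.5329 -0.0254  0.098 ] sy 0.1032
12.55 [ 0.50055102 -0.00759913  0.15729114] [ 0.10121555  0.80812406 -0.08055255]
```

View pics/w7c.png

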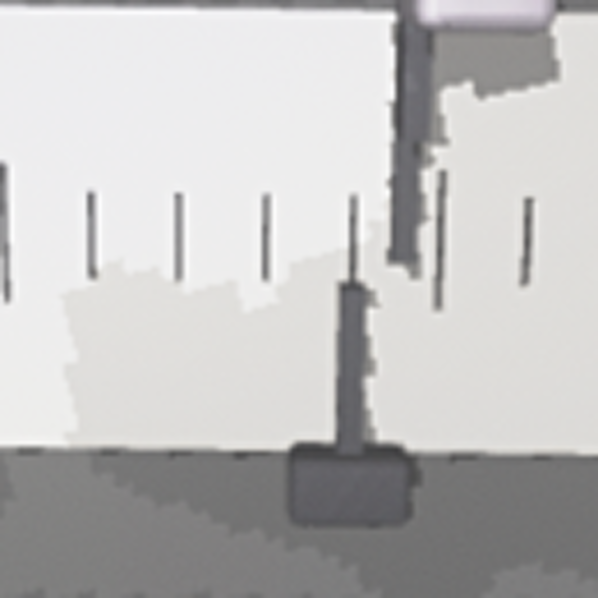

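View pics/w7.png

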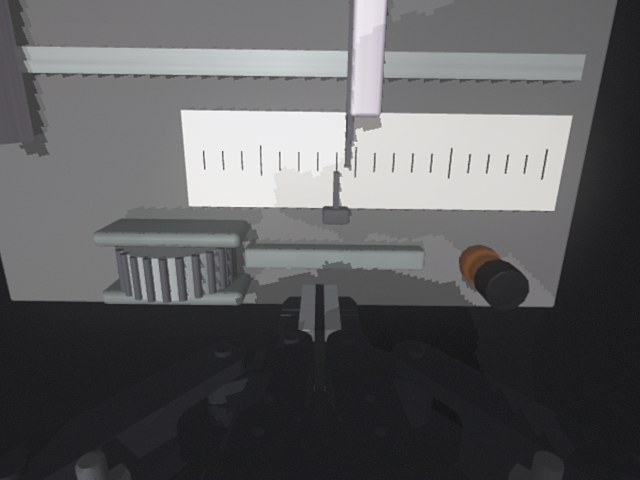

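```bash
cat > rect.py <<'E'
import sys,cv2,pickle
from h import *
n=sys.argv[1]; W=pickle.load(open(f'pics/{n}.pkl','rb')); im=cv2.imread(f'pics/{n}.png',0).astype(np.float32)
a=np.radians(76.12); yh=np.array([np.cos(a),np.sin(a),0]); xh=np.array([np.sin(a),-np.cos(a),0])
m=xh*.52475+yh*.1025
sx=np.arange(.515,.565,.0002); sy=np.arange(.080,.125,.0001)
uv=np.array([[proj(W,xh*x+yh*y+np.array([0,0,.098])) for y in sy] for x in sx],np.float32)
r=cv2.remap(im,uv,None,cv2.INTER_CUBIC)
cv2.imwrite(f'pics/{n}_r.png',cv2.resize(np.clip(r,0,255).astype(np.uint8)[::-1],None,fx=1.7,fy=2.2))
def edges(lo,hi,y0,y1):
    out=[]
    for x in np.arange(lo,hi,.001):
        i=int(round((x-.515)/.0002)); p=r[i-1:i+2].mean(0); s=(sy>y0)&(sy<y1); q=p[s]; yy=sy[s]
        th=(q.min()+np.percentile(q,85))/2; d=np.where(q<th)[0]
        out.append((round(float(x),3),round(yy[d[0]]*1e3,1),round(yy[d[-1]]*1e3,1)))
    return out
for l,e in [('mark',edges(.519,.529,.0965,.1085)),('ptr',edges(.537,.549,float(sys.argv[2]),float(sys.argv[3])))]:
    print(l,e,'mid',np.median([(b+c)/2 for _,b,c in e]))
E
python3 rect.py w7 .090 .104
```

```text
mark [(0.519, np.float64(100.9), np.float64(104.6)), (0.52, np.float64(101.2), np.float64(104.7)), (0.521, np.float64(101.4), np.float64(104.6)), (0.522, np.float64(101.4), np.float64(104.7)), (0.523, np.float64(101.6), np.float64(104.7)), (0.524, np.float64(101.3), np.float64(104.6)), (0.525, np.float64(100.5), np.float64(104.5)), (0.526, np.float64(100.8), np.float64(104.6)), (0.527, np.float64(101.0), np.float64(104.6)), (0.528, np.float64(101.0), np.float64(104.6)), (0.529, np.float64(101.4), np.float64(104.6))] mid 102.94999999999999
ptr [(0.537, np.float64(92.8), np.float64(103.3)), (0.538, np.float64(92.8), np.float64(103.3)), (0.539, np.float64(92.8), np.float64(103.3)), (0.54, np.float64(92.8), np.float64(103.3)), (0.541, np.float64(92.8), np.float64(103.3)), (0.542, np.float64(92.8), np.float64(103.3)), (0.543, np.float64(92.8), np.float64(103.2)), (0.544, np.float64(92.8), np.float64(103.2)), (0.545, np.float64(92.7), np.float64(98.8)), (0.546, np.float64(92.7), np.float64(99.0)), (0.547, np.float64(92.8), np.float64(98.7)), (0.548, np.float64(94.3), np.float64(98.7)), (0.549, np.float64(94.8), np.float64(98.7))] mid 98.0
```

View pics/w7_r.png

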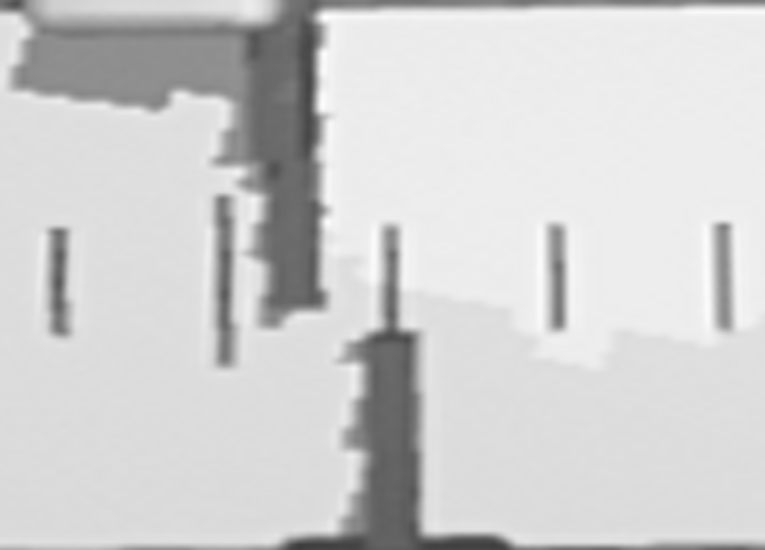

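carry_out:
  deltas: [-1,-3.38,0,0,0,-1,-3.38,0,0,0,-1,0,0,1.5,0,-1,0,0,1.1,0,-1,0,0,0.2,0,-1,0,0,0.06,0,-1,0,0,0,0,-1,0,0,0,0]

```text
clock: 13.22
position: [0.5165, 0.0568, 0.1294]
tool_rot: [3.141, -0.0, -1.814]
force: [-7.6, -0.7, 22.0]
grip_width: 0.0
```

carry_out:
  deltas: [-1,-0.2,0,-0.03,0,-1,-0.2,0,-0.03,0,-1,-0.2,0,-0.02,0,-1,-0.2,0,0,0,-1,-0.2,0,0,0,-1,-0.2,0,0.01,0,-1,-0.2,0,0.01,0,-1,0,0,0,0,-1,0,0,0,0]

```text
clock: 13.97
position: [0.5201, 0.0705, 0.13]
tool_rot: [-3.141, -0.0, -1.814]
force: [-5.0, 1.0, 19.4]
grip_width: 0.0001
```

carry_out:
  deltas: [-1,0,0,-1.5,0,-1,2,0,-1.5,0,-1,3.2,0,0,0,-1,3,0,0,0,-1,0,0,0,0,-1,0,0,0,0,-1,0,0,0,0]

```text
clock: 14.55
position: [0.5003, -0.0089, 0.1592]
tool_rot: [3.141, 0.0, -1.814]
force: [0.5, 0.8, 0.2]
grip_width: 0.0003
```

```bash
python3 look.py w8; python3 rect.py w8 .096 .106
```

```text
wheel_crown [157.6 279.7] 0.91 [0.5177 0.066  0.13  ] sy 0.1884
adjuster_wheel [158.2 278.8] 0.74 [0.5085 0.0818 0.1   ] sy 0.2015
pointer [336.1 146. ] 0.91 [ 0.5558 -0.0325  0.098 ] sy 0.1018
mark [333.1 192.4] 0.85 [ 0.5326 -0.0255  0.098 ] sy 0.1031
14.8 [ 0.50047869 -0.00805935  0.15928313] [-0.2623552  -0.19433327 -0.2740743 ]
mark [(0.519, np.float64(101.0), np.float64(104.5)), (0.52, np.float64(101.1), np.float64(104.6)), (0.521, np.float64(101.4), np.float64(104.7)), (0.522, np.float64(101.6), np.float64(104.6)), (0.523, np.float64(101.6), np.float64(104.5)), (0.524, np.float64(101.1), np.float64(104.4)), (0.525, np.float64(100.6), np.float64(104.4)), (0.526, np.float64(100.8), np.float64(104.4)), (0.527, np.float64(100.8), np.float64(104.4)), (0.528, np.float64(101.2), np.float64(104.4)), (0.529, np.float64(101.2), np.float64(104.4))] mid 102.80000000000001
ptr [(0.537, np.float64(99.2), np.float64(103.4)), (0.538, np.float64(99.5), np.float64(103.3)), (0.539, np.float64(99.5), np.float64(103.2)), (0.54, np.float64(99.6), np.float64(103.1)), (0.541, np.float64(98.4), np.float64(103.1)), (0.542, np.float64(98.8), np.float64(103.1)), (0.543, np.float64(98.9), np.float64(103.1)), (0.544, np.float64(99.2), np.float64(103.1)), (0.545, np.float64(99.2), np.float64(102.8)), (0.546, np.float64(99.3), np.float64(102.4)), (0.547, np.float64(98.7), np.float64(102.4)), (0.548, np.float64(98.7), np.float64(102.4)), (0.549, np.float64(97.9), np.float64(102.4))] mid 101.0
```

View pics/w8_r.png

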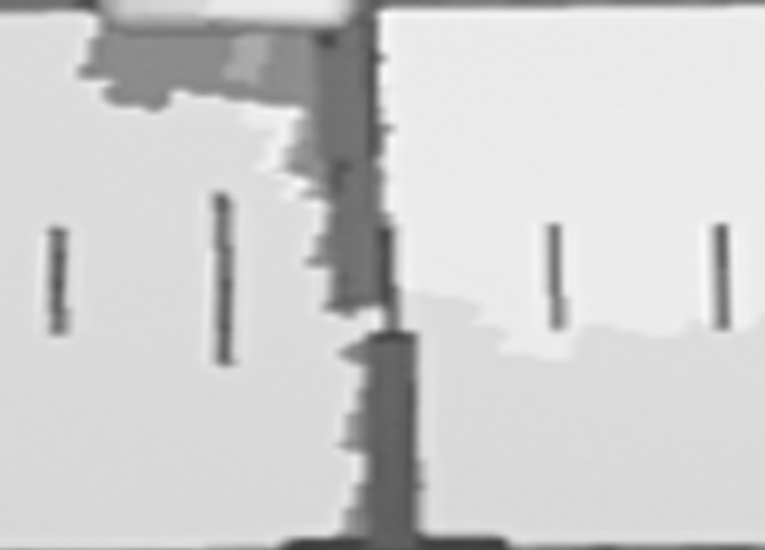

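carry_out:
  deltas: [-1,-3.7,0,0,0,-1,-3.7,0,0,0,-1,0,0,1.5,0,-1,0,0,1.1,0,-1,0,0,0.2,0,-1,0,0,0,0,-1,0,0,0.11,0,-1,0,0,0,0,-1,0,0,0,0]

```text
clock: 15.55
position: [0.518, 0.0624, 0.1304]
tool_rot: [3.141, -0.0, -1.814]
force: [-1.3, 0.6, 3.6]
grip_width: 0.0
```

```bash
python3 look.py w9; python3 rect.py w9 .096 .106 |sed 's/np.float64//g'
```

```text
adjuster_wheel [310.2 280.9] 0.79 [0.5166 0.0664 0.1   ] sy 0.1884
pointer [508.  151.7] 0.92 [ 0.5551 -0.0342  0.098 ] sy 0.1
mark [493.7 206. ] 0.7 [ 0.5318 -0.0252  0.098 ] sy 0.1032
15.8 [0.51800481 0.06258967 0.13036159] [-3.46966275 -2.13157528  4.75903334]
mark [(0.519, (101.3), (106.5)), (0.52, (101.3), (106.6)), (0.521, (101.2), (106.6)), (0.522, (101.2), (106.5)), (0.523, (101.2), (106.5)), (0.524, (101.2), (106.5)), (0.525, (101.2), (106.4)), (0.526, (101.2), (106.4)), (0.527, (101.2), (106.5)), (0.528, (101.2), (106.5)), (0.529, (101.2), (106.4))] mid 103.85
ptr [(0.537, (101.1), (105.3)), (0.538, (98.7), (105.2)), (0.539, (98.6), (105.3)), (0.54, (98.6), (105.2)), (0.541, (98.7), (105.2)), (0.542, (98.6), (105.3)), (0.543, (98.6), (105.2)), (0.544, (98.6), (105.1)), (0.545, (98.5), (103.0)), (0.546, (98.6), (103.1)), (0.547, (98.6), (103.2)), (0.548, (98.2), (103.5)), (0.549, (98.4), (103.7))] mid 101.9
```

View pics/w9_r.png

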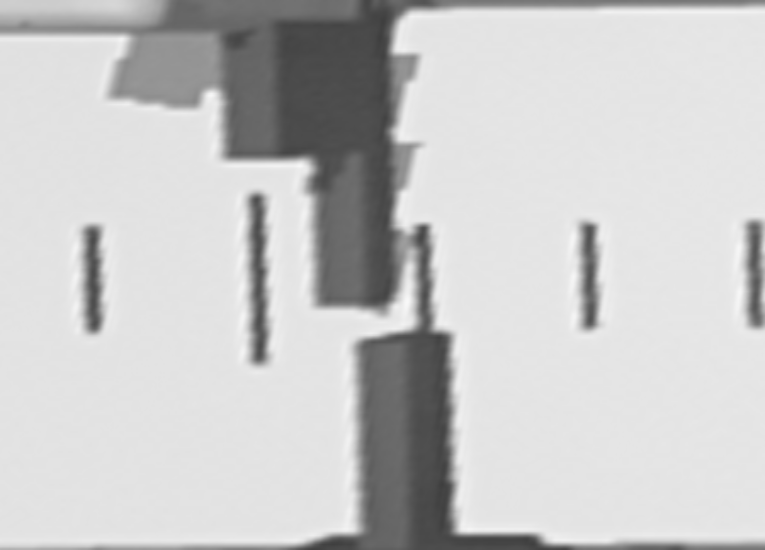

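carry_out:
  deltas: [-1,0,0,0.04,0,-1,-0.15,0,0,0,-1,-0.15,0,0,0,-1,-0.15,0,0,0,-1,-0.15,0,0.01,0,-1,0,0,0,0,-1,0,0,0,0]

```text
clock: 16.38
position: [0.5197, 0.0689, 0.1302]
tool_rot: [-3.141, 0.0, -1.813]
force: [-2.3, -0.3, 10.8]
grip_width: -0.0002
```

```bash
python3 look.py w10; python3 rect.py w10 .096 .106 |sed 's/np.float64//g'
```

```text
adjuster_wheel [320.3 279.8] 0.98 [0.5179 0.0678 0.1   ] sy 0.1902
pointer [515.2 153.7] 0.8 [ 0.5554 -0.0307  0.098 ] sy 0.1035
mark [509.5 207.4] 0.66 [ 0.5314 -0.0257  0.098 ] sy 0.1026
16.6333 [0.5197607  0.06885602 0.13017068] [-2.70336836 -0.02882783  9.77528444]
mark [(0.519, (101.2), (106.7)), (0.52, (101.2), (106.8)), (0.521, (101.2), (106.8)), (0.522, (101.2), (106.7)), (0.523, (101.2), (106.7)), (0.524, (101.2), (106.6)), (0.525, (101.1), (106.6)), (0.526, (101.2), (106.7)), (0.527, (101.2), (106.7)), (0.528, (101.1), (106.6)), (0.529, (101.1), (106.6))] mid 103.95
ptr [(0.537, (103.3), (105.5)), (0.538, (100.8), (105.4)), (0.539, (100.8), (105.3)), (0.54, (100.8), (105.7)), (0.541, (100.7), (105.9)), (0.542, (100.7), (105.9)), (0.543, (100.7), (105.9)), (0.544, (100.7), (105.9)), (0.545, (100.7), (105.8)), (0.546, (100.6), (105.4)), (0.547, (100.7), (105.5)), (0.548, (100.7), (105.5)), (0.549, (100.6), (105.7))] mid 103.25
```

View pics/w10_r.png

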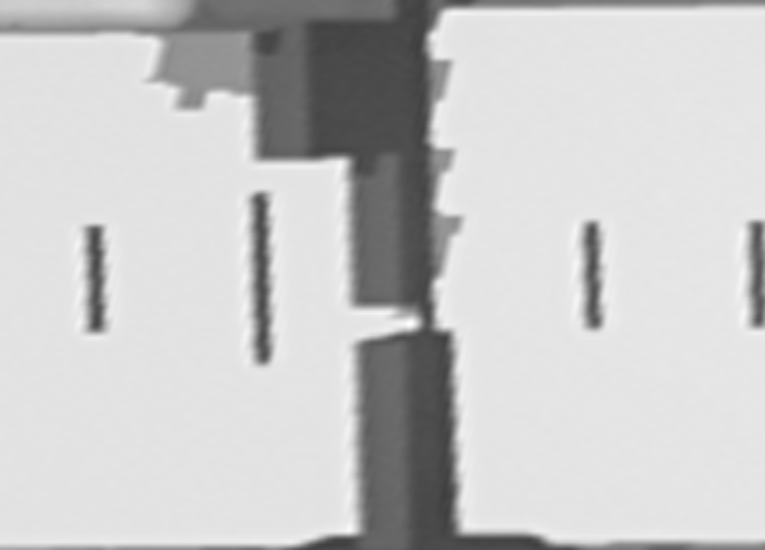

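carry_out:
  deltas: [-1,-0.11,0,0,0,-1,0,0,0,0,-1,0,0,0,0]

```text
clock: 16.88
position: [0.52, 0.0698, 0.1302]
tool_rot: [-3.141, -0.0, -1.813]
force: [-3.6, -0.6, 10.7]
grip_width: -0.0
```

```bash
python3 look.py w11; python3 rect.py w11 .096 .106 |sed 's/np.float64//g'
```

```text
wheel_crown [518.7  57.1] 0.69 [ 0.5946 -0.0194  0.13  ] sy 0.1239
adjuster_wheel [324.3 278.6] 0.92 [0.5183 0.0668 0.1   ] sy 0.1892
pointer [518.9 152.9] 0.74 [ 0.5555 -0.0313  0.098 ] sy 0.1029
mark [511.8 204.5] 0.97 [ 0.5327 -0.0259  0.098 ] sy 0.1027
17.1333 [0.52000708 0.06981178 0.13022005] [-2.77667235 -0.71518602 11.31519983]
mark [(0.519, (101.2), (106.7)), (0.52, (101.2), (106.8)), (0.521, (101.2), (106.8)), (0.522, (101.1), (106.7)), (0.523, (101.2), (106.8)), (0.524, (101.2), (106.7)), (0.525, (101.2), (106.7)), (0.526, (101.1), (106.7)), (0.527, (101.1), (106.6)), (0.528, (101.1), (106.7)), (0.529, (101.1), (106.7))] mid 103.95
ptr [(0.537, (103.0), (105.5)), (0.538, (101.1), (105.7)), (0.539, (101.1), (105.8)), (0.54, (101.1), (105.9)), (0.541, (101.1), (105.9)), (0.542, (101.0), (105.9)), (0.543, (101.0), (105.9)), (0.544, (101.1), (105.9)), (0.545, (101.0), (105.9)), (0.546, (101.0), (105.6)), (0.547, (101.0), (105.6)), (0.548, (101.0), (105.7)), (0.549, (100.9), (105.8))] mid 103.45
```

carry_out:
  deltas: [-1,0,0,-0.1,0,-1,0,0,-0.4,0,-1,0,0,-1,0,-1,0,0,-1.5,0,-1,3,0,0,0,-1,3.2,0,0,0,-1,2,0,0,0,-1,0,0,0,0,-1,0,0,0,0,-1,0,0,0,0]

```text
clock: 17.97
position: [0.5006, -0.009, 0.1603]
tool_rot: [-3.141, 0.001, -1.813]
force: [-0.2, -0.1, 0.2]
grip_width: -0.0001
```

```bash
python3 look.py w12; python3 rect.py w12 .096 .107 |sed 's/np.float64//g'
```

```text
wheel_crown [159.6 282.3] 0.94 [0.5161 0.0662 0.13  ] sy 0.1881
adjuster_wheel [178.4 257.8] 0.81 [0.5177 0.0669 0.1   ] sy 0.1892
pointer [332.1 147.4] 0.58 [ 0.5559 -0.0304  0.098 ] sy 0.1039
mark [329.5 191.7] 0.83 [ 0.5336 -0.0237  0.098 ] sy 0.1051
18.2167 [ 0.50033432 -0.00883759  0.15981157] [ 0.2116063  -0.11801849  0.24141049]
mark [(0.519, (101.0), (104.6)), (0.52, (101.1), (104.6)), (0.521, (101.4), (104.7)), (0.522, (101.6), (104.4)), (0.523, (101.6), (104.4)), (0.524, (101.3), (104.4)), (0.525, (100.6), (104.5)), (0.526, (100.9), (104.5)), (0.527, (100.8), (104.5)), (0.528, (101.1), (104.5)), (0.529, (101.2), (104.4))] mid 102.80000000000001
ptr [(0.537, (101.3), (103.8)), (0.538, (101.3), (104.4)), (0.539, (101.4), (104.4)), (0.54, (101.1), (104.4)), (0.541, (100.7), (104.4)), (0.542, (100.7), (104.2)), (0.543, (100.8), (104.4)), (0.544, (100.9), (104.5)), (0.545, (101.3), (104.5)), (0.546, (101.3), (104.3)), (0.547, (101.4), (104.4)), (0.548, (101.2), (104.4)), (0.549, (100.9), (104.1))] mid 102.75
```

View pics/w12_r.png

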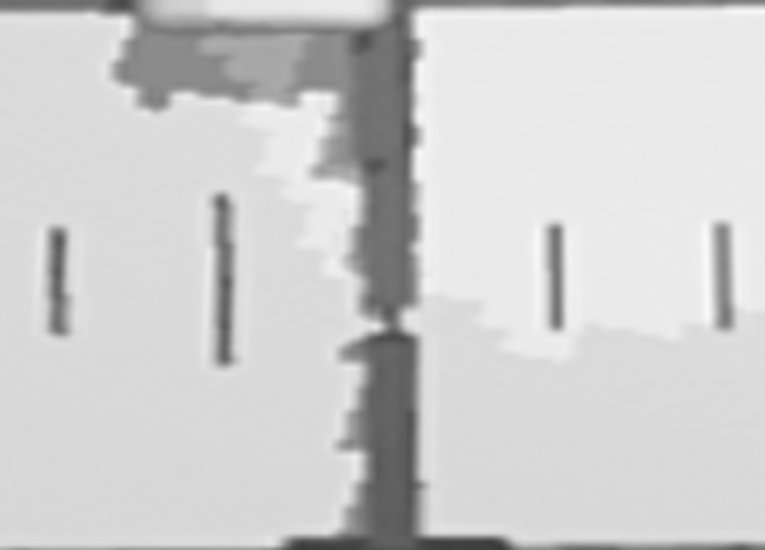

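carry_out:
  deltas: [-1,0,0,-2.5,0,-1,0,0,-2.5,0,-1,0,0,-2.5,0,-1,0,0,-2.5,0,-1,0,0,0,0,-1,0,0,0,0,-1,0,0,0,0,-1,0,0,0,0]

```text
clock: 18.88
position: [0.4997, -0.0094, 0.2588]
tool_rot: [3.14, -0.0, -1.813]
force: [-0.3, -0.4, 0.1]
grip_width: 0.0001
```

```bash
python3 look.py w13; python3 rect.py w13 .096 .107 |sed 's/np.float64//g'; python3 -c "
from h import *
import cv2
cv2.imwrite('pics/scene9.png',grab_frame('scene')[:,:,::-1])"
```

```text
wheel_crown [210.4 222.5] 0.71 [0.5183 0.0663 0.13  ] sy 0.1888
adjuster_wheel [218.6 211.4] 0.69 [0.5195 0.0675 0.1   ] sy 0.1902
pointer [326.1 133.8] 0.62 [ 0.5573 -0.03    0.098 ] sy 0.1046
mark [328.8 166.5] 0.78 [ 0.5329 -0.0263  0.098 ] sy 0.1024
19.1333 [ 0.50002734 -0.0095163   0.25933071] [-0.99480214  0.83017876 -0.77125544]
mark [(0.519, (100.8), (104.1)), (0.52, (101.3), (104.3)), (0.521, (101.5), (104.2)), (0.522, (101.5), (104.1)), (0.523, (101.6), (104.2)), (0.524, (101.3), (104.2)), (0.525, (100.8), (104.2)), (0.526, (100.9), (104.2)), (0.527, (100.9), (104.2)), (0.528, (101.1), (104.2)), (0.529, (101.5), (104.2))] mid 102.75
ptr [(0.537, (101.6), (103.8)), (0.538, (101.7), (104.1)), (0.539, (101.7), (104.2)), (0.54, (101.2), (104.2)), (0.541, (100.5), (104.2)), (0.542, (100.9), (104.2)), (0.543, (101.1), (104.2)), (0.544, (101.1), (104.3)), (0.545, (101.4), (104.3)), (0.546, (101.5), (104.1)), (0.547, (101.6), (104.1)), (0.548, (101.1), (104.1)), (0.549, (99.7), (104.1))] mid 102.69999999999999
```

View pics/w13_r.png

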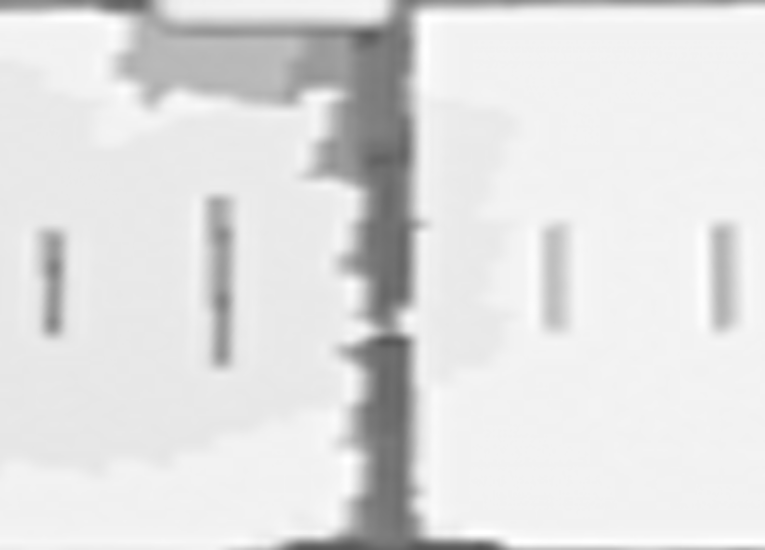

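View pics/scene9.png

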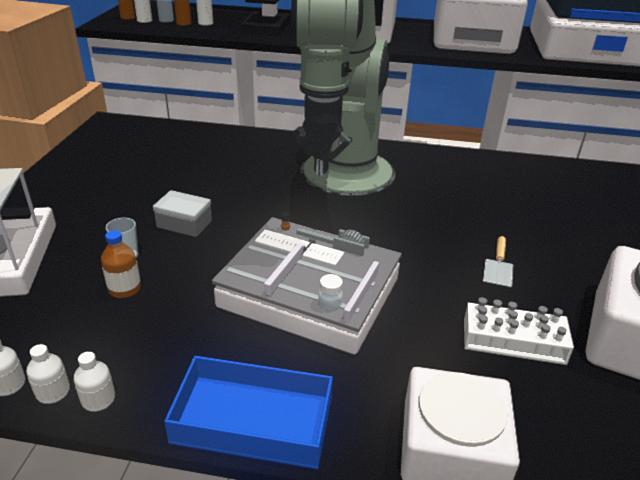

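The blades are in line, the hand is clear and nothing else in the scene has moved.

```bash
python3 -c "
from workcell import job
print(job.job_done())"
```

```text
the job is handed in; nothing more can be done
None
```

The pointer blade now stands in line with the gauge mark to within about 0.1–0.2 mm, and the job is handed in at about 19 s of the 51 s allowed.

- **What I did:** I shut the gripper and rolled the wheel's crown with the fingertip in three full strokes of about 30 mm, then two short ones, lifting clear between them. Measured presses ran from about 1 to 22 N. The bar closed about 37 mm and moved only by the wheel. I then raised the hand, leaving the TCP at 0.26 m.
- **Last checks:** Two wrist-camera views after release, at two heights, put the pointer and mark centre lines about 0.05 mm apart. The final scene picture shows the jar, vial, rack, tip box, beaker, bottle and spatula where they stood.
- **What disagreed:**
  - The network's own keypoints put pointer and mark 1–2 mm apart, with the sign changing between views. I relied on the blade edges measured in the picture instead.
  - The fourth stroke moved the bar less than expected (3.7 mm for 14 mm of stroke).
  - The fifth touch set the bar back about 0.5 mm. I corrected for both before releasing.

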